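Roll the loose LC column into its V-block cradle

ROBOT

A 6-joint arm with a two-finger parallel gripper is mounted at the origin on the work surface. World frame = base frame: x ahead of the robot, y to its left, z up, the work surface at z = 0. Lengths are in m, angles in rad, forces in N, time in s.
With the tool pointing down it reaches from about 0.35 to 1 m from the base axis. Payload 7.1 kg.
Tool frame: the origin (TCP) lies between the finger pads; the fingertips stand 19 mm ahead of it and the grasp point (between the pads) is the TCP (tcp_to_tips is the distance from the TCP to the fingertips, in m); z points along the fingers, y is the direction in which the jaws open and shut (so a half turn about z gives the same grasp; the last joint's range is limited). The gripper opens to 85 mm and grips with 20 to 120 N. Pads are 22 mm wide; open, the fingers measure 114 mm over their backs; the gripper's body (76 mm by 85 mm) begins 54 mm behind the grasp point. The pads swing forward as they close: fully open they stand 13 mm farther back than shut.
Start: joints at [-1.221, 0.423, 1.63, -0, 1.089, -0.019], TCP at [0.225, -0.583, 0.22] pointing down, gripper open.
Joint ranges: [-3, 3], [-0.9, 2.11], [0.09, 2.58], [-1.31, 4.45], [0.11, 2.69], [-2.54, 2.54]. Speed limits (rad/s): [2.39, 2.39, 3.01, 3.14, 3.14, 3.14].

INTERFACE

Orientations are given as a unit quaternion [w, x, y, z].
In Python, from plant import get_obs, get_image, camera_info, job_done, tcp_to_tips gives the robot as it stands.
- The arm moves only by the shell command python3 -m pendant 'ROWS' [FORCE]. ROWS is JSON, a list of rows, each an object with "travel": the shift along the tool's x, y, z normalised to -1 to 1, where 1 is 0.25 m, a list of three; "turn": the turn, a rotation vector about the tool's x, y, z normalised to -1 to 1, where 1 is 90 degrees, a list of three; "fingers": the opening, from -1 (shut) to 1 (fully open). In form: [{"travel": [dx, dy, dz], "turn": [rx, ry, rz], "fingers": fingers}, ...]. A call has 1 to 20 rows; each row is the pose to reach, as a shift and turn from the pose commanded when the call began, along the tool's axes at that moment; what a row does not reach only later rows make up. A row lasts 1/8 s, in which the tool goes at most 62.5 mm and 10.7 degrees, less where a joint would pass 70% of its speed; a pose out of reach is approached as far as the arm can. A call with a number of a shift or a turn outside -1 to 1 is refused whole. A call with a gripper value outside its range is refused whole. The fingers move at their own pace and stop on an object; FORCE is the grip in N (left out, the last holds). Time passes only in rows, so rows that repeat a pose let the fingers close. It gives the time, the measured TCP pose, the force and the opening at its end, in the units of the state.
- get_obs(): the state, without advancing time (a new reading comes with each control period).
- get_image(name): name is "side" or "top" or "wrist"; returns the picture (420x560x3 uint8, red, green, blue); there is no depth.
- camera_info(name): a dict with "vfov" (degrees; the focal length in pixels is half the picture's height over the tangent of half this angle, whatever the lens; pixels are square), "cx", "cy" (the principal point, pixels), "k1" (the pictures are not rectified: a ray, as slopes to the right and down, at radius r is drawn at 1 + k1 r^2 times it, then the intrinsics apply), "camera_from_world" (4x4, takes a point from world to camera coordinates); the wrist camera has in their place "mount" (4x4, takes a point from camera to tool coordinates, whose origin is the TCP and whose axes are the flange's). Camera axes: x right, y up, looking along -z (the intrinsics and any distortion apply to the point x, -y, -z); pixel columns grow to the right and rows downward; lengths in m; the calibration is good to about 2 mm. A picture is of the moment at which its call begins: read the wrist's pose just before it. camera_info takes no time and is no camera call.
- job_done(): hands the job in, once; it reports no verdict.
The state is a dict: "time": time; "q": joint angles; "joint_velocities": joint speeds; "tau": joint torques, N m; "ee_pos": TCP position; "orientation": TCP orientation; "ft_force": force on the tool from outside, world axes, zero at the start; "torque": the same for the moment, N m; "opening": finger opening in m.
Only numpy, scipy, OpenCV 4.12 (cv2) and the standard library are available. Lean on these libraries where they do the work, as an engineer would, in place of code of your own. Each camera call takes 0.05 s, during which the arm holds its last target.

TASK

A heavy steel chromatography column is lying loose on the bench: with your fingertips, roll it along the bench on its round end caps, up the ramp of the light grey V-block cradle and into the V, so that its bare tube rests in the V and one end cap hangs past each end of the block (nudge it lengthways first if it is not lined up with the block). Only push and roll it, gently and without letting it run away - never pick it up, carry it or tip it on end - and leave the bottle, the vial rack, the wrench and the spare cap where they are. Finish with the column lying still in the cradle and the hand clear of everything.

Things in the scene. Friction and masses are not known exactly. Their poses are not given: they have to be found in the camera images.
- column: loose steel column lying on its side, 0.6 to 0.9 kg: polished, slippery tube 28 mm in diameter, 150 mm of it bare, between two knurled round caps 44 mm in diameter and 26 mm long, each with a port stub sticking out 10 mm more; 222 mm long over all. Origin on its axis at mid-length; y runs along the column, x and z turn as it rolls. It comes to rest soon when left alone.
- column_end (a point): centre of the flat outer end of one port stub, on the axis, 111 mm from the middle of the column (the other end lies as far the other way). The column stands on its caps alone: its axis is 22 mm and the underside of its tube 8 mm above the bench.
- cradle: light grey V-block screwed to the bench, 118 mm long (its y, along the V) and 104 mm deep. Origin on the bench under the bottom of the V, half-way along; x points the way the column rolls in. Front edge at x = -56 mm, 6.5 mm high (passes under the tube, between the caps); ramp to a lip 16 mm high at x = -11 mm; 90 degree V at x = 0; far side up to 38 mm high at x = 33 to 48 mm.
- cradle_seat (a point): where the middle of the column's axis lies when it is seated and centred, 24.5 mm above the bench; axes as the cradle's. The column drops into the V by itself once its axis has passed the lip (axis 30 mm above the bench there). It may lie up to 16 mm either way along the V before a cap meets the end of the block.
- bottle: bystander: amber glass bottle with white cap, 66 mm in diameter, 135 mm tall; origin under its centre
- vial_rack: bystander: white block 66 x 86 mm, 20 mm high, with small vials standing in it to 46 mm; origin under its centre
- wrench: bystander: steel spanner lying flat, 140 mm long along its x, 38 mm wide, 8 mm high; origin under its centre
- spare_cap: bystander: a spare steel end cap standing on the bench, 44 mm in diameter, 30 mm high; origin under its centre
Things that resemble listed ones, but are neither listed nor needed, are in the scene too. Several things have the shape of the column; the one meant has the colours described above. Of the things that look like the cradle, take the one that is farthest to the robot's left at the start.

How it is judged:
By the outcome, as a careful person would: the job done as asked, in the order asked, and still so for the second after the job is handed in, with the robot touching nothing.
It also fails if it takes over 53 s, if anything falls off the work surface, if the arm or the gripper's body presses on something with over 40 N, if the wrist force passes 120 N, or if a joint passes its speed limit or range.

## Working session

There is one attempt and no reset: what is moved stays moved. The work goes in short steps, Python scripts to look and compute and a shell command to move; the robot and the scene stay as the last step left them, time stands still between calls to the robot, and variables do not carry over. Pictures are saved under pics/ and viewed, and the job is handed in when it is done.

```bash
ls; mkdir -p pics; python3 - <<'E'
from plant import *
import cv2
o=get_obs();print({k:o[k] for k in('time','q','ee_pos','orientation','ft_force','opening')},tcp_to_tips)
for n in('top','side'):
    cv2.imwrite(f'pics/{n}0.png',get_image(n)[:,:,::-1]);print(n,camera_info(n))
print(camera_info('wrist'))
E
```

```text
pics
{'time': 0.0, 'q': array([-1.22102440e+00,  4.23837045e-01,  1.63073240e+00,  9.02254388e-06,
        1.08862245e+00, -1.90180559e-02]), 'ee_pos': array([ 0.22511596, -0.58241167,  0.21933143]), 'orientation': array([-7.89370369e-04,  9.83047430e-01,  1.83349695e-01, -1.27696391e-04]), 'ft_force': array([-0.53161492,  0.11128424,  0.22139807]), 'opening': 0.08576332944724985} 0.019
top {'vfov': 49.67157765853094, 'cx': 272.55993490725075, 'cy': 214.78091876077286, 'k1': 0.015255098107420593, 'camera_from_world': array([[-0.02324297, -0.9996884 , -0.0091028 ,  0.03841615],
       [ 0.99151433, -0.02421591,  0.12772208, -0.59521231],
       [-0.12790272, -0.00605692,  0.99176822, -1.04039861],
       [ 0.        ,  0.        ,  0.        ,  1.        ]])}
side {'vfov': 56.29032530528148, 'cx': 279.84866151042706, 'cy': 208.1588756071708, 'k1': -0.11609853298175868, 'camera_from_world': array([[ 0.98930876, -0.14509717, -0.01466269, -0.54444458],
       [ 0.09436195,  0.56022058,  0.82295123, -0.09588125],
       [-0.11119355, -0.81553645,  0.56792278, -0.87890768],
       [ 0.        ,  0.        ,  0.        ,  1.        ]])}
{'vfov': 63.84207438955012, 'cx': 277.3359049501793, 'cy': 207.15436390393998, 'k1': -0.0004607760895227272, 'mount': array([[ 9.59446500e-04,  9.52785500e-01,  3.03642668e-01,
         7.80150714e-02],
       [ 9.99999109e-01, -1.19609319e-03,  5.93377080e-04,
        -3.12221670e-04],
       [ 9.28546004e-04,  3.03641828e-01, -9.52785799e-01,
        -1.54240303e-01],
       [ 0.00000000e+00,  0.00000000e+00,  0.00000000e+00,
         1.00000000e+00]])}
```

View pics/top0.png

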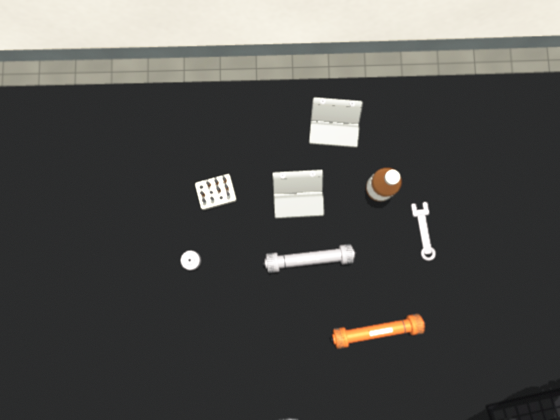

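View pics/side0.png

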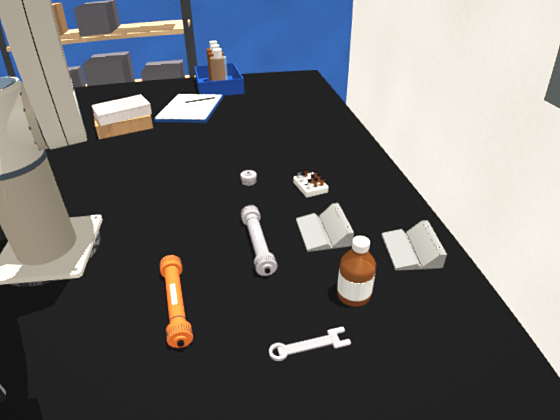

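The top view shows:
- **Column candidates:** steel at (310,258), orange at (378,331). I take the steel one.
- **Cradle candidates:** (298,193) and (335,122). The first is farther left (+y is image left), so I take that one.
- **Others:** bottle (385,183), rack (215,191), wrench (425,231) and spare cap (190,260).

Next I check the choice in a close crop and measure.

```bash
cat > h.py <<'E'
import numpy as np, cv2
from plant import *
def ray(n,uv):
    c=camera_info(n);f=210/np.tan(np.radians(c['vfov']/2))
    d=np.array([(uv[0]-c['cx'])/f,(uv[1]-c['cy'])/f]);s=d.copy()
    for _ in range(20): s=d/(1+c['k1']*(s@s))
    if n=='wrist':
        raise 0
    M=np.linalg.inv(c['camera_from_world'])
    return M[:3,3],M[:3,:3]@np.array([s[0],-s[1],-1])
def onz(n,uv,z):
    p,d=ray(n,uv);return p+d*(z-p[2])/d[2]
def tri(u,v):
    p,d=ray('top',u);q,e=ray('side',v)
    t=np.linalg.lstsq(np.c_[d,-e],q-p,rcond=None)[0]
    return (p+t[0]*d+q+t[1]*e)/2,np.linalg.norm(p+t[0]*d-q-t[1]*e)
def proj(n,P):
    c=camera_info(n);f=210/np.tan(np.radians(c['vfov']/2))
    x=c['camera_from_world']@np.r_[P,1];s=np.array([x[0],-x[1]])/-x[2]
    return s*(1+c['k1']*(s@s))*f+[c['cx'],c['cy']]
E
python3 - <<'E'
import cv2
a=cv2.imread('pics/top0.png')[155:285,170:440]
cv2.imwrite('pics/topc.png',cv2.resize(a,None,fx=2.95,fy=2.95,interpolation=cv2.INTER_CUBIC))
a=cv2.imread('pics/side0.png')[160:290,230:430]
cv2.imwrite('pics/sidec.png',cv2.resize(a,None,fx=4,fy=4,interpolation=cv2.INTER_CUBIC))
E
```

```text
(no output)
```

View pics/topc.png

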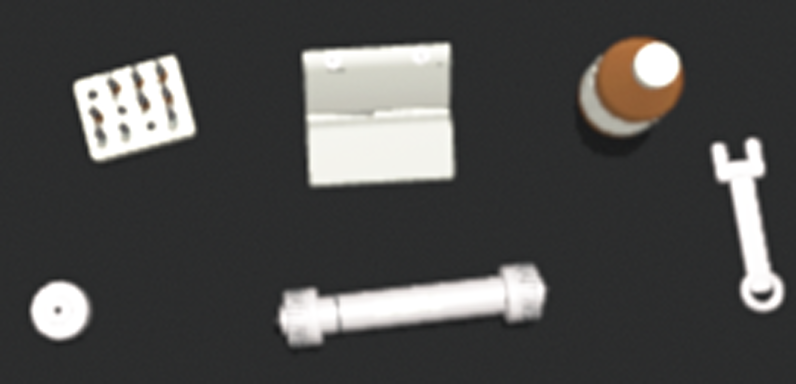

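View pics/sidec.png

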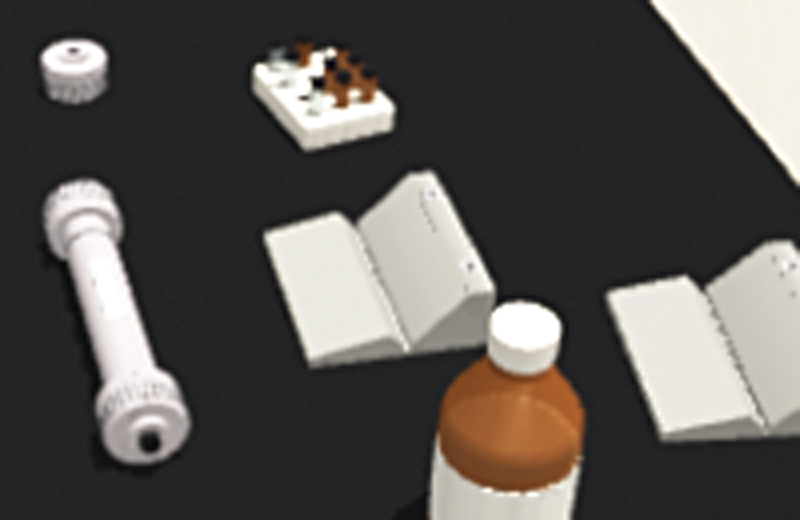

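The crop confirms a bare steel tube with two knurled caps, and the grey V-block directly ahead of it. Next: measure by masks.

```bash
cat > meas.py <<'E'
from h import *
def meas(im,seed=None,colmask=None):
    m=(im.min(2)>75).astype(np.uint8)
    n,l,s,c=cv2.connectedComponentsWithStats(m)
    return m,l,s,c
def axis_from(comp):
    ys,xs=np.nonzero(comp);P=np.array([onz('top',(x+.0,y+.0),.022)[:2] for x,y in zip(xs,ys)])
    (cx,cy),(w,h),a=cv2.minAreaRect((P*1000).astype(np.float32))
    mu=P.mean(0);w_,v=np.linalg.eigh(np.cov(P.T));d=v[:,1];d=d*np.sign(d[1])
    t=(P-mu)@d
    return mu,d,t.min(),t.max(),((cx,cy),(w,h),a)
E
python3 - <<'E'
from meas import *
im=cv2.imread('pics/top0.png')
m,l,s,c=meas(im)
for u in [(310,258),(298,205),(190,262),(215,191),(425,245),(335,135)]:
    k=l[u[1],u[0]];print(u,k,s[k],c[k].round(1))
k=l[258,310];mu,d,a,b,r=axis_from(l==k)
print('col mu',mu,'dir',d,a,b,'mid',mu+d*(a+b)/2,'yaw',np.degrees(np.arctan2(-d[0],d[1])),r)
T=lambda x,y:(170+(x+.5)/2.95-.5,155+(y+.5)/2.95-.5)
fl=onz('top',T(312,185),.0065);fr=onz('top',T(454,178),.0065)
bl=onz('top',T(303,50),.038);br=onz('top',T(449,43),.038)
print(fl,fr,bl,br)
e=(fl-fr)[:2];L=np.linalg.norm(e);e/=L;e2=(bl-br)[:2];print(L,np.linalg.norm(e2))
e2/=np.linalg.norm(e2);print('yaws',np.degrees(np.arctan2(-e[0],e[1])),np.degrees(np.arctan2(-e2[0],e2[1])))
ee=e+e2;ee/=np.linalg.norm(ee);x=np.array([ee[1],-ee[0]])
print('cr from front',(fl+fr)[:2]/2+x*.056,'from back',(bl+br)[:2]/2-x*.048)
S=lambda x,y:(230+(x+.5)/4-.5,160+(y+.5)/4-.5)
for z,p in ((.0065,(264,233)),(.0065,(311,365)),(.038,(436,172)),(.038,(495,293)),):print('side',onz('side',S(*p),z))
for n,u,p in (('L',(280,317),(75,190)),('R',(545,285),(150,442))):print(n,tri(T(*u),S(*p)))
E
```

```text
(310, 258) 8 [ 264  244   92   29 1368] [309.4 257.7]
(298, 205) 3 [ 272  169   53   50 2387] [297.9 193.4]
(190, 262) 9 [180 250  21  21 345] [190.  259.8]
(215, 191) 5 [ 195  173   42   37 1087] [215.2 191.4]
(425, 245) 7 [411 201  25  60 698] [423.7 230.1]
(335, 135) 2 [ 309   97   54   51 2380] [334.9 121.6]
col mu [ 0.49291169 -0.06115106] dir [-0.09229056  0.99573212] -0.10941320681185795 0.10927675899694472 mid [ 0.49291799 -0.06121899] yaw 5.295395338757276 ((493.1064453125, -61.200103759765625), (46.21055603027344, 218.69459533691406), 5.381909370422363)
[0.59348162 0.01754182 0.0065    ] [ 0.59645931 -0.10025563  0.0065    ] [0.70075183 0.02221952 0.038     ] [ 0.70354378 -0.09696519  0.038     ]
0.11783508160391619 0.11921741274959327
yaws 1.4480147627580389 1.3419313969288273
cr from front [ 0.65095387 -0.03999362] from back [ 0.65416203 -0.03854137]
side [0.59218131 0.01956219 0.0065    ]
side [ 0.59575014 -0.10526478  0.0065    ]
side [0.69864254 0.02168752 0.038     ]
side [ 0.6989005  -0.09886155  0.038     ]
L (array([0.4825025 , 0.04570439, 0.03337274]), np.float64(0.004157532356660126))
R (array([ 0.50288176, -0.16841452,  0.02296598]), np.float64(0.005359956224631964))
```

Column middle is (0.493,-0.061) with yaw 5.3°. The cradle is at about (0.652,-0.039) with yaw 1.4°. The column sits about 18 mm to the -y side of the block, so the plan is:
1. Nudge it lengthways on the -y end with closed fingers.
2. Square and roll it with two open fingertips.

```bash
cat > to.py <<'E'
import sys
from h import *
from scipy.spatial.transform import Rotation as R
# to.py x y z yawdeg(tool x heading)
def to(x,y,z,yaw):
    o=get_obs();w,a,b,c=o['orientation'];A=R.from_quat([a,b,c,w])
    t=np.radians(yaw);B=R.from_matrix(np.array([[np.cos(t),np.sin(t),0],[np.sin(t),-np.cos(t),0],[0,0,-1]]))
    print('t',round(o['time'],2),'pos',o['ee_pos'].round(4),'F',o['ft_force'].round(1),'open',round(o['opening'],4))
    print('travel',(A.inv().apply(np.array([x,y,z])-o['ee_pos'])/.25).round(4),'turn',((A.inv()*B).as_rotvec()/(np.pi/2)).round(4))
    print('toolx',A.as_matrix()[:,0].round(3),'tooly',A.as_matrix()[:,1].round(3))
if __name__=='__main__': to(*map(float,sys.argv[1:]))
E
python3 to.py .366 -.40 .18 5.3
```

```text
t 0.1 pos [ 0.2252 -0.5825  0.2194] F [-0.   0.1 -0.7] open 0.0856
travel [ 0.7887 -0.4776  0.1583] turn [-9.000e-04  1.000e-04  1.759e-01]
toolx [ 0.933  0.36  -0.   ] tooly [ 0.36  -0.933 -0.001]
```

```bash
python3 to.py .507 -.217 .15 5.3|head -3
```

```text
t 0.1 pos [ 0.2252 -0.5825  0.2194] F [-0.   0.1 -0.7] open 0.0856
travel [ 1.5786 -0.9569  0.279 ] turn [-9.000e-04  1.000e-04  1.759e-01]
toolx [ 0.933  0.36  -0.   ] tooly [ 0.36  -0.933 -0.001]
```

```bash
python3 -m pendant '[{"travel":[0.25,-0.15,0.05],"turn":[0,0,0.06],"fingers":-1},{"travel":[0.45,-0.3,0.1],"turn":[0,0,0.12],"fingers":-1},{"travel":[0.65,-0.4,0.14],"turn":[0,0,0.176],"fingers":-1},{"travel":[0.79,-0.48,0.16],"turn":[0,0,0.176],"fingers":-1},{"travel":[0.79,-0.48,0.16],"turn":[0,0,0.176],"fingers":-1}]'; python3 to.py .507 -.217 .12 5.3
```

```text
time: 0.72
ee_pos: [0.3674, -0.3969, 0.1793]
orientation: [-0.001, 0.999, 0.048, -0.001]
ft_force: [-0.1, -0.5, 0.6]
opening: -0.0
t 0.72 pos [ 0.3674 -0.3969  0.1793] F [-0.1 -0.5  0.6] open -0.0
travel [ 0.6252 -0.6622  0.2378] turn [-0.0013  0.0007  0.0025]
toolx [ 0.995  0.096 -0.001] tooly [ 0.096 -0.995 -0.002]
```

```bash
python3 -m pendant '[{"travel":[0.15,-0.16,0.06],"turn":[0,0,0],"fingers":-1},{"travel":[0.32,-0.34,0.12],"turn":[0,0,0],"fingers":-1},{"travel":[0.48,-0.5,0.18],"turn":[0,0,0],"fingers":-1},{"travel":[0.625,-0.66,0.24],"turn":[0,0,0],"fingers":-1},{"travel":[0.625,-0.66,0.36],"turn":[0,0,0],"fingers":-1},{"travel":[0.625,-0.66,0.46],"turn":[0,0,0],"fingers":-1},{"travel":[0.625,-0.66,0.52],"turn":[0,0,0],"fingers":-1},{"travel":[0.625,-0.66,0.56],"turn":[0,0,0],"fingers":-1},{"travel":[0.625,-0.66,0.56],"turn":[0,0,0],"fingers":-1}]'; python3 to.py .503 -.172 .034 5.3
python3 - <<'E'
from h import *
a=get_image('side')[:,:,::-1][150:330,180:420]
cv2.imwrite('pics/s1.png',cv2.resize(a,None,fx=3.3,fy=3.3))
E
```

```text
time: 1.85
ee_pos: [0.5064, -0.2215, 0.0398]
orientation: [-0.0, 0.999, 0.046, -0.0]
ft_force: [-0.1, 1.0, -0.2]
opening: -0.0002
t 1.85 pos [ 0.5064 -0.2215  0.0398] F [-0.1  1.  -0.2] open -0.0002
travel [ 0.0048 -0.1985  0.0234] turn [-0.0002  0.0004 -0.0005]
toolx [ 0.996  0.092 -0.001] tooly [ 0.092 -0.996 -0.   ]
```

View pics/s1.png

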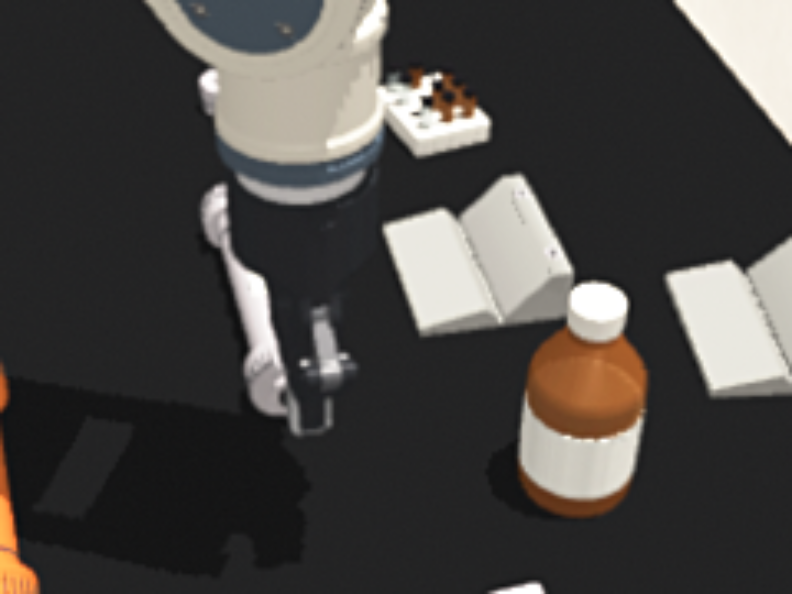

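```bash
python3 -m pendant '[{"travel":[0,0,0.02],"turn":[0,0,0],"fingers":-1},{"travel":[0,-0.02,0.038],"turn":[0,0,0],"fingers":-1},{"travel":[0,-0.05,0.038],"turn":[0,0,0],"fingers":-1},{"travel":[0,-0.08,0.038],"turn":[0,0,0],"fingers":-1},{"travel":[0,-0.095,0.038],"turn":[0,0,0],"fingers":-1},{"travel":[0,-0.11,0.038],"turn":[0,0,0],"fingers":-1},{"travel":[0,-0.12,0.038],"turn":[0,0,0],"fingers":-1},{"travel":[0,-0.13,0.038],"turn":[0,0,0],"fingers":-1}]'
python3 - <<'E'
from h import *
a=get_image('side')[:,:,::-1][150:330,180:420]
cv2.imwrite('pics/s2.png',cv2.resize(a,None,fx=3.3,fy=3.3))
a=get_image('top')[:,:,::-1]
cv2.imwrite('pics/t2.png',a)
E
```

```text
time: 2.9
ee_pos: [0.5037, -0.1887, 0.0307]
orientation: [0.0, 0.999, 0.046, 0.0]
ft_force: [0.3, 0.8, -0.5]
opening: -0.0001
```

View pics/s2.png

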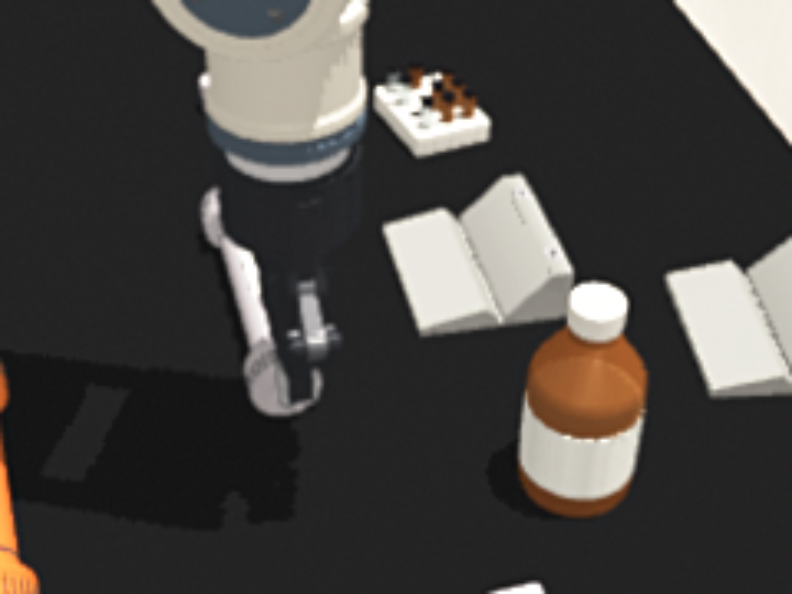

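View pics/t2.png

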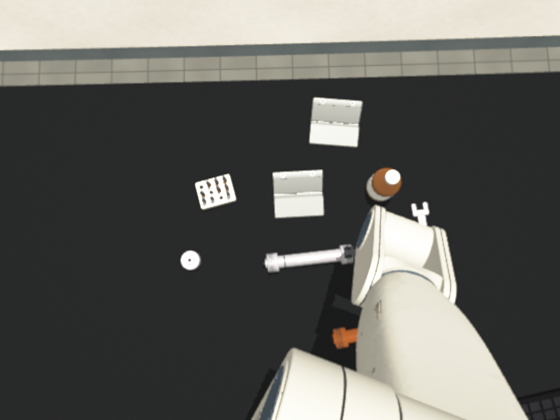

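```bash
cat > left.py <<'E'
from meas import *
o=get_obs()
im=get_image('top')[:,:,::-1];
import time
cv2.imwrite('pics/t_%d.png'%int(o['time']*100),im)
ref=cv2.imread('pics/top0.png')
def end(im):
    m=(im[235:290,250:310].min(2)>75);ys,xs=np.nonzero(m)
    # subpixel-ish: column profile of stub rows
    p=im[235:290,250:310].min(2).astype(float);cols=(p>75).sum(0)
    k=np.argmax(cols>=2);return k+250,cols[max(0,k-2):k+10]
print(end(ref),end(im),o['ee_pos'].round(4),o['ft_force'].round(1))
E
python3 -m pendant '[{"travel":[0,-0.012,0],"turn":[0,0,0],"fingers":-1},{"travel":[0,-0.024,0],"turn":[0,0,0],"fingers":-1},{"travel":[0,-0.036,0],"turn":[0,0,0],"fingers":-1},{"travel":[0,-0.048,0],"turn":[0,0,0],"fingers":-1},{"travel":[0,-0.06,0],"turn":[0,0,0],"fingers":-1},{"travel":[0,-0.06,0],"turn":[0,0,0],"fingers":-1}]'; python3 left.py
```

```text
time: 3.75
ee_pos: [0.5022, -0.1736, 0.0306]
orientation: [-0.0, 0.999, 0.046, -0.0]
ft_force: [-0.7, 0.3, 1.1]
opening: -0.0001
(np.int64(264), array([ 0,  0,  6, 11, 15, 18, 19, 20, 19, 20, 19, 19])) (np.int64(264), array([ 0,  0,  6, 10, 15, 18, 19, 19, 19, 19, 19, 19])) [ 0.5022 -0.1736  0.0306] [-0.7  0.3  1.1]
```

```bash
python3 - <<'E'
from h import *
a=get_image('side')[:,:,::-1][190:300,200:340]
cv2.imwrite('pics/s3.png',cv2.resize(a,None,fx=5,fy=5))
print(proj('side',[.5022,-.1736,.0116]),proj('side',[.5032,-.1717,.022]),proj('top',[.5032,-.1717,.022]))
a=get_image('wrist')[:,:,::-1];cv2.imwrite('pics/w3.png',a)
E
```

```text
[268.61283618 275.88764372] [268.82743434 271.425314  ] [355.71996737 252.26151977]
```

View pics/s3.png

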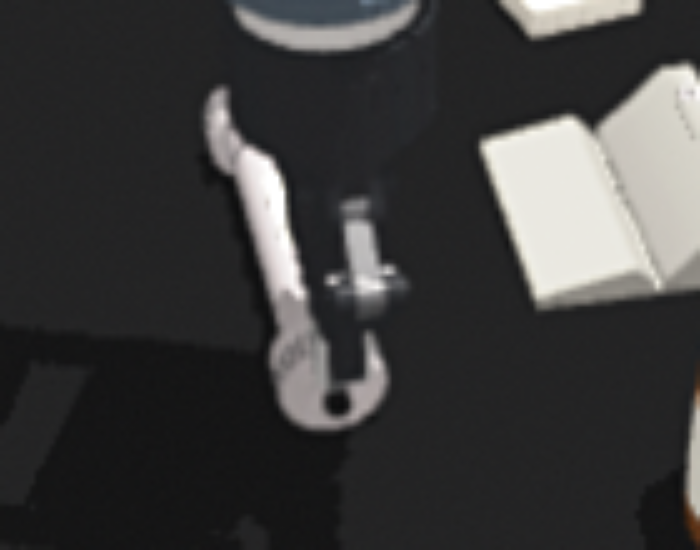

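View pics/w3.png

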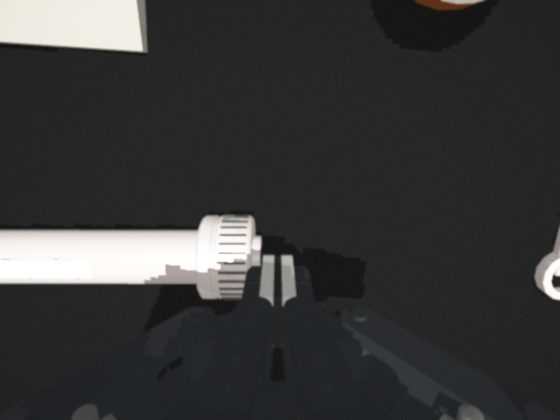

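```bash
python3 - <<'E'
from h import *
for P,obs in (([.5064,-.2215,.0398],(274,281)),([.5037,-.1887,.0307],(271,271.5)),([.5022,-.1736,.0306],(269,266))):
  for dz in (0,-.006,-.019):print(dz,proj('side',np.array(P)+[0,0,dz]).round(1),obs)
c=camera_info('wrist');f=210/np.tan(np.radians(c['vfov']/2));M=np.linalg.inv(c['mount'])
for P in ([0,0,.019],[0,0,0],[.011,0,.019],[.011,0,.0]):
  x=M@np.r_[P,1];print(P,c['cx']+f*x[0]/-x[2],c['cy']-f*x[1]/-x[2])
E
```

```text
0 [273.5 282.6] (274, 281)
-0.006 [273.6 284.9] (274, 281)
-0.019 [273.7 289.7] (274, 281)
0 [270.  274.1] (271, 271.5)
-0.006 [270.1 276.4] (271, 271.5)
-0.019 [270.3 281.1] (271, 271.5)
0 [268.3 269. ] (269, 266)
-0.006 [268.4 271.2] (269, 266)
-0.019 [268.6 275.9] (269, 266)
[0, 0, 0.019] 278.10431121552614 245.72239817051027
[0, 0, 0] 278.14125567099813 261.22227562161686
[0.011, 0, 0.019] 278.13732576586233 227.3619671786656
[0.011, 0, 0.0] 278.1785808926386 241.18490639732246
```

```bash
python3 - <<'E'
import cv2,numpy as np
a=cv2.imread('pics/w3.png')[200:330,190:350]
a=np.clip(255*(a/255.)**.5,0,255).astype('uint8')
cv2.imwrite('pics/w3c.png',cv2.resize(a,None,fx=4.5,fy=4.5,interpolation=cv2.INTER_CUBIC))
b=cv2.imread('pics/s1.png')[250:460,200:420]
b=np.clip(255*(b/255.)**.5,0,255).astype('uint8')
cv2.imwrite('pics/s1c.png',cv2.resize(b,None,fx=2.7,fy=2.7))
E
```

```text
(no output)
```

View pics/w3c.png

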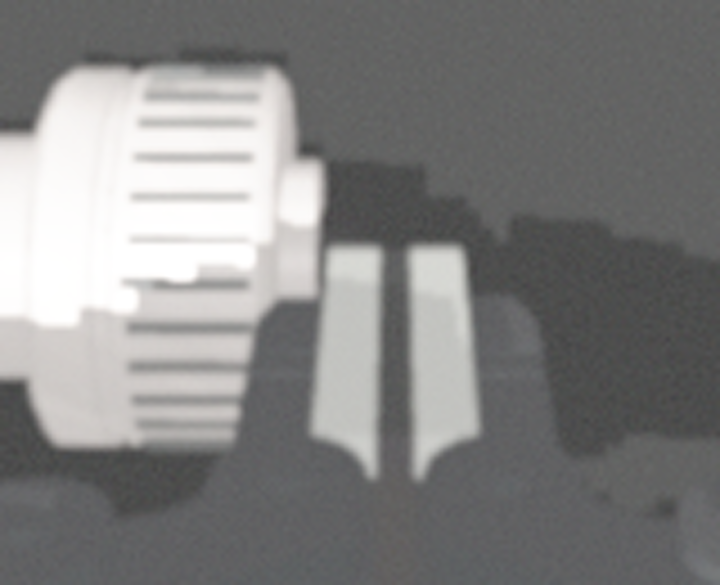

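View pics/s1c.png

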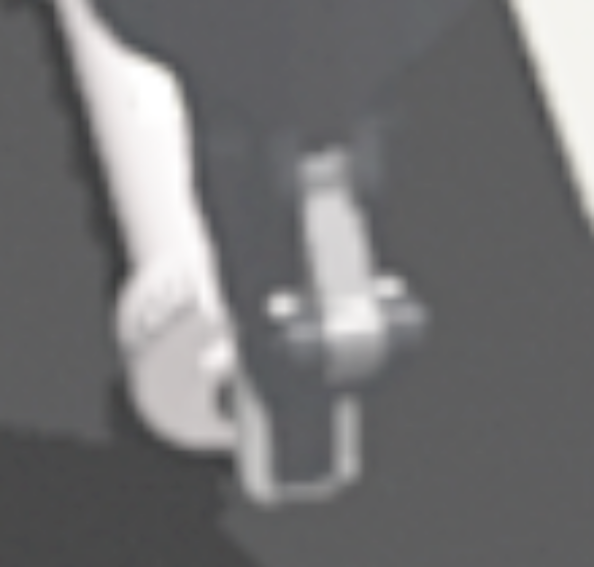

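```bash
cat >> h.py <<'E'
def wproj(P):
    from scipy.spatial.transform import Rotation as R
    o=get_obs();w,a,b,c_=o['orientation'];A=R.from_quat([a,b,c_,w])
    t=A.inv().apply(np.array(P)-o['ee_pos'])
    c=camera_info('wrist');f=210/np.tan(np.radians(c['vfov']/2));x=np.linalg.inv(c['mount'])@np.r_[t,1]
    return np.array([c['cx']+f*x[0]/-x[2],c['cy']-f*x[1]/-x[2]]),t
E
python3 - <<'E'
from h import *
print(wproj([.5032,-.1717,.022]))
print(wproj([.5032+.0925*.01-.0,-.1717+.01-.0,.044]))
M=np.array(camera_info('wrist')['mount']);print(M@[0,0,0,1])
E
```

```text
(array([274.22670242, 251.94516049]), array([ 0.00107006, -0.00206556,  0.00863321]))
(array([252.55574454, 268.63654665]), array([ 0.00291471, -0.01193687, -0.01336702]))
[ 7.79301384e-02 -2.99132177e-04 -1.54240764e-01  1.00000000e+00]
```

```bash
python3 -m pendant '[{"travel":[0,0.02,0],"turn":[0,0,0],"fingers":-1},{"travel":[0,0.02,0.02],"turn":[0,0,0],"fingers":-1},{"travel":[0,0.02,0.032],"turn":[0,0,0],"fingers":-1},{"travel":[0,0.02,0.032],"turn":[0,0,0],"fingers":-1}]'
python3 - <<'E'
from h import *
a=get_image('side')[:,:,::-1][220:300,220:330]
cv2.imwrite('pics/s4.png',cv2.resize(a,None,fx=6,fy=6))
E
```

```text
time: 4.4
ee_pos: [0.5024, -0.1787, 0.0222]
orientation: [-0.0, 0.999, 0.046, -0.0]
ft_force: [-0.8, -0.1, 0.2]
opening: -0.0001
```

View pics/s4.png

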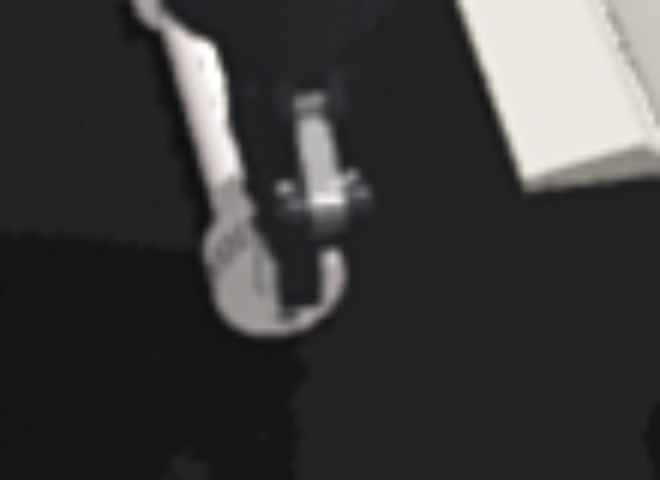

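```bash
python3 -m pendant '[{"travel":[0,0,0.008],"turn":[0,0,0],"fingers":-1},{"travel":[0,0,0.014],"turn":[0,0,0],"fingers":-1},{"travel":[0,0,0.014],"turn":[0,0,0],"fingers":-1}]'
python3 - <<'E'
from h import *
print(get_obs()['tau'].round(2))
a=get_image('wrist')[:,:,::-1];cv2.imwrite('pics/w5.png',a)
a=a[200:330,190:350]
a=np.clip(255*(a/255.)**.5,0,255).astype('uint8')
cv2.imwrite('pics/w5c.png',cv2.resize(a,None,fx=4.5,fy=4.5,interpolation=cv2.INTER_CUBIC))
E
```

```text
time: 4.82
ee_pos: [0.5027, -0.1788, 0.019]
orientation: [-0.0, 0.999, 0.046, -0.0]
ft_force: [-0.0, 0.7, -0.6]
opening: 0.0002
[ 0.000e+00 -5.338e+01 -1.515e+01  0.000e+00 -2.000e-02  0.000e+00]
```

View pics/w5c.png

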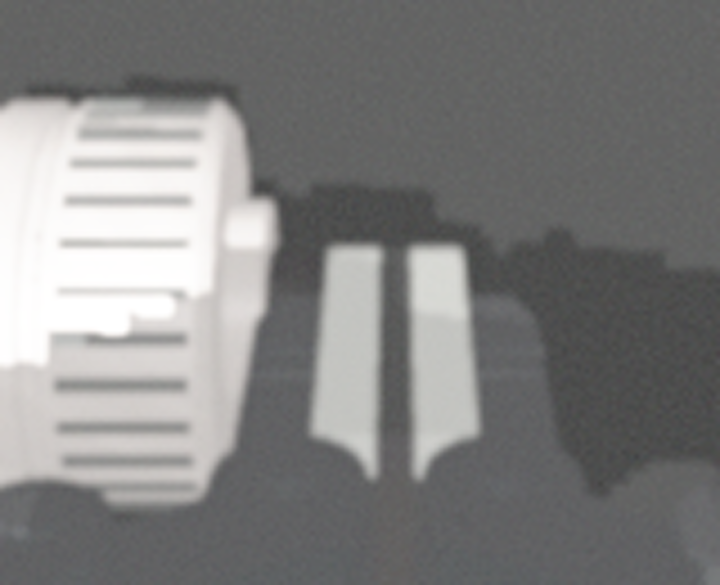

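```bash
python3 -m pendant '[{"travel":[0,0,0.008],"turn":[0,0,0],"fingers":-1},{"travel":[0,0,0.008],"turn":[0,0,0],"fingers":-1}]';python3 -m pendant '[{"travel":[0,0,0.008],"turn":[0,0,0],"fingers":-1},{"travel":[0,0,0.008],"turn":[0,0,0],"fingers":-1}]'
```

```text
time: 5.12
ee_pos: [0.5026, -0.1787, 0.017]
orientation: [-0.0, 0.999, 0.046, -0.0]
ft_force: [-0.8, -0.5, 0.2]
opening: 0.0001
time: 5.38
ee_pos: [0.5026, -0.1788, 0.015]
orientation: [-0.0, 0.999, 0.046, -0.0]
ft_force: [0.4, 0.8, 0.4]
opening: -0.0
```

```bash
python3 -m pendant '[{"travel":[0,0,0.012],"turn":[0,0,0],"fingers":-1},{"travel":[0,0,0.012],"turn":[0,0,0],"fingers":-1}]';python3 -m pendant '[{"travel":[0,0,0.012],"turn":[0,0,0],"fingers":-1},{"travel":[0,0,0.02],"turn":[0,0,0],"fingers":-1},{"travel":[0,0,0.02],"turn":[0,0,0],"fingers":-1}]'
python3 - <<'E'
from h import *
a=get_image('side')[:,:,::-1][220:300,220:330]
cv2.imwrite('pics/s6.png',cv2.resize(a,None,fx=6,fy=6))
a=get_image('wrist')[:,:,::-1]
a=a[200:330,190:350]
a=np.clip(255*(a/255.)**.5,0,255).astype('uint8')
cv2.imwrite('pics/w6c.png',cv2.resize(a,None,fx=4.5,fy=4.5,interpolation=cv2.INTER_CUBIC))
E
```

```text
time: 5.62
ee_pos: [0.5026, -0.1787, 0.0119]
orientation: [-0.0, 0.999, 0.046, -0.0]
ft_force: [0.1, -0.5, -0.1]
opening: -0.0001
time: 6.0
ee_pos: [0.5048, -0.179, 0.0091]
orientation: [0.0, 0.999, 0.046, 0.002]
ft_force: [0.4, 4.3, 20.7]
opening: 0.0003
```

View pics/s6.png

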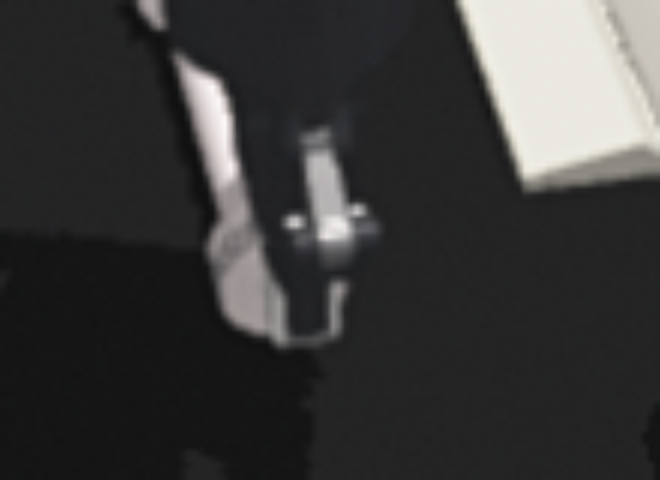

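View pics/w6c.png

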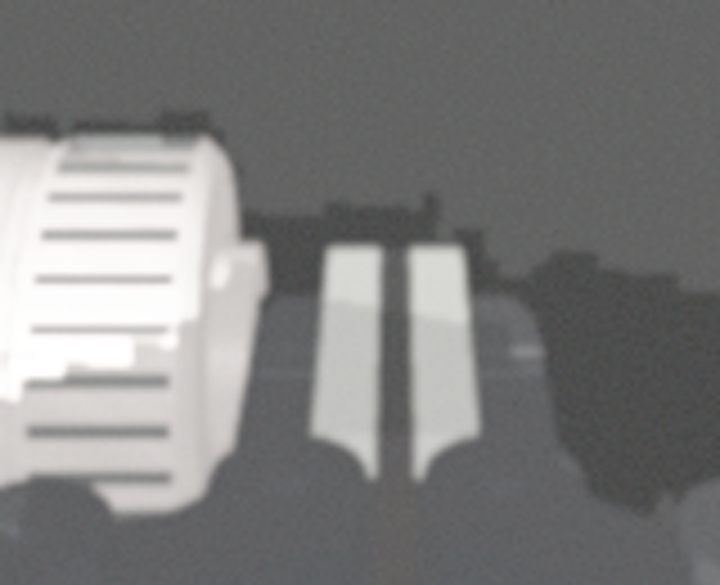

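Contact with the bench at TCP z≈0.0105. So shut, the tips are only about 10 mm ahead of the TCP. I raise to about 0.014 and push lengthways.

```bash
python3 -m pendant '[{"travel":[0,0,-0.015],"turn":[0,0,0],"fingers":-1},{"travel":[0,0,-0.028],"turn":[0,0,0],"fingers":-1},{"travel":[0,-0.01,-0.028],"turn":[0,0,0],"fingers":-1},{"travel":[0,-0.02,-0.028],"turn":[0,0,0],"fingers":-1},{"travel":[0,-0.03,-0.028],"turn":[0,0,0],"fingers":-1},{"travel":[0,-0.04,-0.028],"turn":[0,0,0],"fingers":-1},{"travel":[0,-0.05,-0.028],"turn":[0,0,0],"fingers":-1},{"travel":[0,-0.05,-0.028],"turn":[0,0,0],"fingers":-1}]'; python3 left.py
```

```text
time: 7.1
ee_pos: [0.5015, -0.166, 0.0141]
orientation: [-0.0, 0.999, 0.046, -0.0]
ft_force: [1.4, -1.9, 2.1]
opening: 0.0004
(np.int64(264), array([ 0,  0,  6, 11, 15, 18, 19, 20, 19, 20, 19, 19])) (np.int64(259), array([ 0,  0,  2,  9, 15, 16, 19, 20, 20, 19, 19, 19])) [ 0.5015 -0.166   0.0141] [ 1.4 -1.9  2.1]
```

```bash
python3 -m pendant '[{"travel":[0,-0.01,0],"turn":[0,0,0],"fingers":-1},{"travel":[0,-0.022,0],"turn":[0,0,0],"fingers":-1},{"travel":[0,-0.022,0],"turn":[0,0,0],"fingers":-1},{"travel":[0,0.02,0],"turn":[0,0,0],"fingers":-1},{"travel":[0,0.08,0],"turn":[0,0,0],"fingers":-1},{"travel":[-0.1,0.08,-0.15],"turn":[0,0,0],"fingers":-1},{"travel":[-0.25,0.08,-0.35],"turn":[0,0,0],"fingers":1},{"travel":[-0.4,0.08,-0.4],"turn":[0,0,0.04],"fingers":1},{"travel":[-0.4,0.08,-0.4],"turn":[0,0,0.04],"fingers":1}]'; cat > col.py <<'E'
from meas import *
o=get_obs();im=get_image('top')[:,:,::-1].copy()
f='pics/c_%d.png'%int(o['time']*100);cv2.imwrite(f,im)
import sys
u=tuple(map(int,sys.argv[1:3])) if len(sys.argv)>2 else (305,258)
m,l,s,c=meas(im);k=l[u[1],u[0]]
mu,d,a,b,r=axis_from(l==k);mid=mu+d*(a+b)/2
cr=np.array([.652,-.039]);yc=np.array([-.0244,1]);xc=np.array([1,.0244])
print(f,s[k],'mid',mid.round(4),'len',round(b-a,4),'yaw',np.degrees(np.arctan2(-d[0],d[1])).round(2),'in cradle x,y',((mid-cr)@xc).round(4),((mid-cr)@yc).round(4),'L end',(mid+d*.111).round(4))
E
python3 col.py
```

```text
time: 8.28
ee_pos: [0.4019, -0.1961, 0.115]
orientation: [-0.0, 1.0, 0.013, 0.0]
ft_force: [1.1, 0.5, 0.4]
opening: 0.0545
pics/c_827.png [ 257  245   92   28 1366] mid [ 0.4918 -0.0444] len 0.2186 yaw 5.08 in cradle x,y -0.1603 -0.0015 L end [0.482  0.0661]
```

Column now sits only -1.5 mm off the cradle's centre line, with yaw 3.7° relative to it. Go behind it with the fingers open.

```bash
python3 to.py .42 -.045 .10 1.4
```

```text
t 8.32 pos [ 0.4035 -0.1964  0.1147] F [ 0.5 -0.1 -0.6] open 0.0618
travel [ 0.0828 -0.6034  0.0586] turn [ 0.0003 -0.0007  0.0022]
toolx [1.    0.028 0.001] tooly [ 0.028 -1.     0.   ]
```

```bash
python3 -m pendant '[{"travel":[0.03,-0.2,0],"turn":[0,0,0.002],"fingers":1},{"travel":[0.06,-0.4,0],"turn":[0,0,0.002],"fingers":1},{"travel":[0.07,-0.55,0.02],"turn":[0,0,0.002],"fingers":1},{"travel":[0.07,-0.603,0.1],"turn":[0,0,0.002],"fingers":1},{"travel":[0.07,-0.603,0.22],"turn":[0,0,0.002],"fingers":1},{"travel":[0.07,-0.603,0.3],"turn":[0,0,0.002],"fingers":1},{"travel":[0.07,-0.603,0.34],"turn":[0,0,0.002],"fingers":1},{"travel":[0.07,-0.603,0.38],"turn":[0,0,0.002],"fingers":1},{"travel":[0.07,-0.603,0.38],"turn":[0,0,0.002],"fingers":1}]'; python3 - <<'E'
from h import *
a=get_image('side')[:,:,::-1][180:300,150:350]
a=np.clip(255*(a/255.)**.5,0,255).astype('uint8')
cv2.imwrite('pics/s7.png',cv2.resize(a,None,fx=4,fy=4))
p=get_obs()['ee_pos'];print(p)
for z in (0,.01,.02,.03):print(z,proj('side',[p[0],p[1]-.05,z]).round(1))
E
```

```text
time: 9.45
ee_pos: [0.4169, -0.0443, 0.0186]
orientation: [-0.0, 1.0, 0.013, -0.0]
ft_force: [-0.1, -0.9, 0.6]
opening: 0.0852
[ 0.4170901  -0.0443743   0.01908346]
0 [225.4 258.6]
0.01 [225.  255.1]
0.02 [224.5 251.6]
0.03 [224.1 248. ]
```

View pics/s7.png

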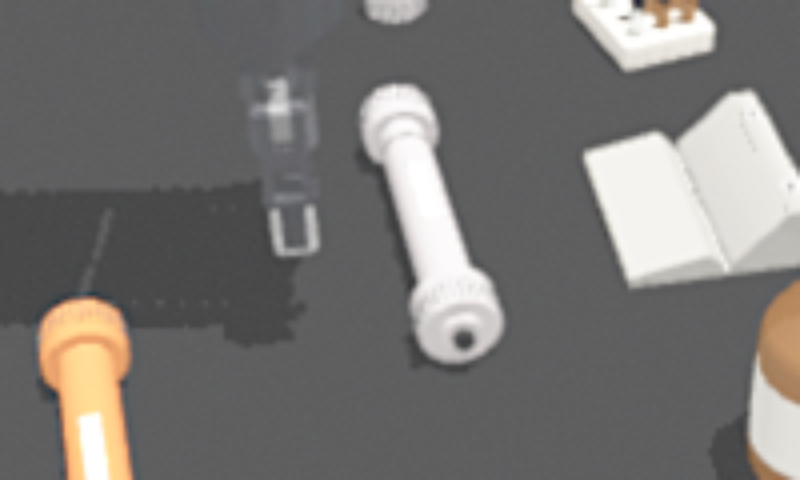

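```bash
python3 -m pendant '[{"travel":[0,0,0.016],"turn":[0,0,0],"fingers":1},{"travel":[0,0,0.03],"turn":[0,0,0],"fingers":1},{"travel":[0,0,0.03],"turn":[0,0,0],"fingers":1}]'; python3 -m pendant '[{"travel":[0,0,0.012],"turn":[0,0,0],"fingers":1},{"travel":[0,0,0.016],"turn":[0,0,0],"fingers":1},{"travel":[0,0,0.016],"turn":[0,0,0],"fingers":1}]'
```

```text
time: 9.88
ee_pos: [0.4168, -0.0443, 0.0116]
orientation: [-0.0, 1.0, 0.013, -0.0]
ft_force: [0.1, 0.4, -0.4]
opening: 0.0855
time: 10.25
ee_pos: [0.4169, -0.0443, 0.0075]
orientation: [-0.0, 1.0, 0.013, -0.0]
ft_force: [-0.2, 0.4, 0.1]
opening: 0.0857
```

```bash
python3 -m pendant '[{"travel":[0,0,0.01],"turn":[0,0,0],"fingers":1},{"travel":[0,0,0.01],"turn":[0,0,0],"fingers":1}]'; python3 -m pendant '[{"travel":[0,0,0.01],"turn":[0,0,0],"fingers":1},{"travel":[0,0,0.01],"turn":[0,0,0],"fingers":1}]';python3 -m pendant '[{"travel":[0,0,0.01],"turn":[0,0,0],"fingers":1},{"travel":[0,0,0.01],"turn":[0,0,0],"fingers":1}]'
```

```text
time: 10.5
ee_pos: [0.4168, -0.0443, 0.005]
orientation: [-0.0, 1.0, 0.013, -0.0]
ft_force: [0.4, -0.2, 0.6]
opening: 0.0854
time: 10.75
ee_pos: [0.4168, -0.0443, 0.0025]
orientation: [-0.0, 1.0, 0.013, -0.0]
ft_force: [-0.3, 0.1, -0.3]
opening: 0.0858
time: 11.0
ee_pos: [0.4168, -0.0443, -0.0001]
orientation: [-0.0, 1.0, 0.013, -0.0]
ft_force: [-0.3, 0.2, -1.0]
opening: 0.0855
```

```bash
python3 - <<'E'
from h import *
a=get_image('side')[:,:,::-1][180:300,150:350]
a=np.clip(255*(a/255.)**.5,0,255).astype('uint8')
cv2.imwrite('pics/s8.png',cv2.resize(a,None,fx=4,fy=4))
E
```

```text
(no output)
```

View pics/s8.png

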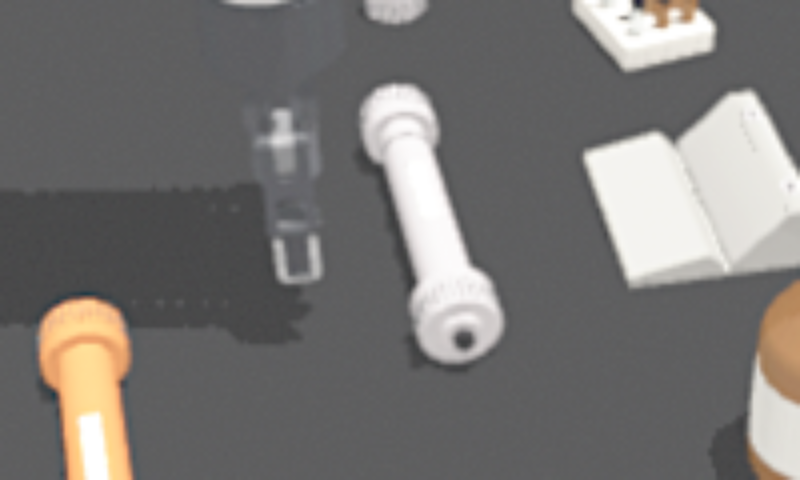

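```bash
python3 -m pendant '[{"travel":[0,0,0.02],"turn":[0,0,0],"fingers":1},{"travel":[0,0,0.04],"turn":[0,0,0],"fingers":1},{"travel":[0.05,0,0.04],"turn":[0,0,0],"fingers":1},{"travel":[0.1,0,0.04],"turn":[0,0,0],"fingers":1},{"travel":[0.14,0,0.04],"turn":[0,0,0],"fingers":1},{"travel":[0.15,0,0.04],"turn":[0,0,0],"fingers":1},{"travel":[0.16,0,0.04],"turn":[0,0,0],"fingers":1},{"travel":[0.17,0,0.04],"turn":[0,0,0],"fingers":1},{"travel":[0.18,0,0.04],"turn":[0,0,0],"fingers":1},{"travel":[0.19,0,0.04],"turn":[0,0,0],"fingers":1},{"travel":[0.20,0,0.04],"turn":[0,0,0],"fingers":1},{"travel":[0.20,0,0.04],"turn":[0,0,0],"fingers":1}]'
python3 - <<'E'
from h import *
a=get_image('side')[:,:,::-1][180:300,150:350]
a=np.clip(255*(a/255.)**.5,0,255).astype('uint8')
cv2.imwrite('pics/s9.png',cv2.resize(a,None,fx=4,fy=4))
E
python3 col.py
```

```text
time: 12.55
ee_pos: [0.4672, -0.043, -0.0099]
orientation: [0.0, 1.0, 0.013, 0.0]
ft_force: [-0.4, -0.8, 0.4]
opening: 0.0855Traceback (most recent call last):
  File "col.py", line 7, in <module>
    mu,d,a,b,r=axis_from(l==k);mid=mu+d*(a+b)/2
               ~~~~~~~~~^^^^^^
  File "meas.py", line 7, in axis_from
    ys,xs=np.nonzero(comp);P=np.array([onz('top',(x+.0,y+.0),.022)[:2] for x,y in zip(xs,ys)])
                                       ~~~^^^^^^^^^^^^^^^^^^^^^^^^
  File "h.py", line 12, in onz
    p,d=ray(n,uv);return p+d*(z-p[2])/d[2]
        ~~~^^^^^^
  File "h.py", line 4, in ray
    c=camera_info(n);f=210/np.tan(np.radians(c['vfov']/2))
ValueError: time passes only in moves, steps and waits
```

View pics/s9.png

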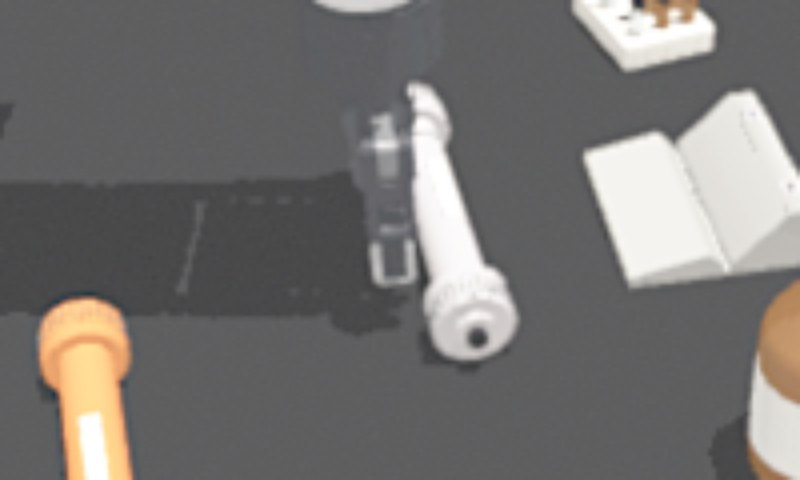

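```bash
sed -i 's/^from plant import \*/from plant import *\nimport functools\ncamera_info=functools.lru_cache(camera_info)/' h.py
cat > top.py <<'E'
from h import *
o=get_obs();im=get_image('top')[:,:,::-1]
f='pics/tt_%d.png'%int(o['time']*100)
a=im[150:300,220:400];a=np.clip(255*(a/255.)**.7,0,255).astype('uint8')
cv2.imwrite(f,cv2.resize(a,None,fx=4,fy=4,interpolation=cv2.INTER_CUBIC));print(f,o['ee_pos'],o['ft_force'])
b=get_image('side')[:,:,::-1][170:300,180:350]
b=np.clip(255*(b/255.)**.6,0,255).astype('uint8')
cv2.imwrite(f.replace('tt','ss'),cv2.resize(b,None,fx=4,fy=4))
E
python3 top.py
```

```text
pics/tt_1265.png [ 0.46686596 -0.04296643 -0.00989339] [-0.13977729  0.64315961  0.24618795]
```

View pics/tt_1265.png

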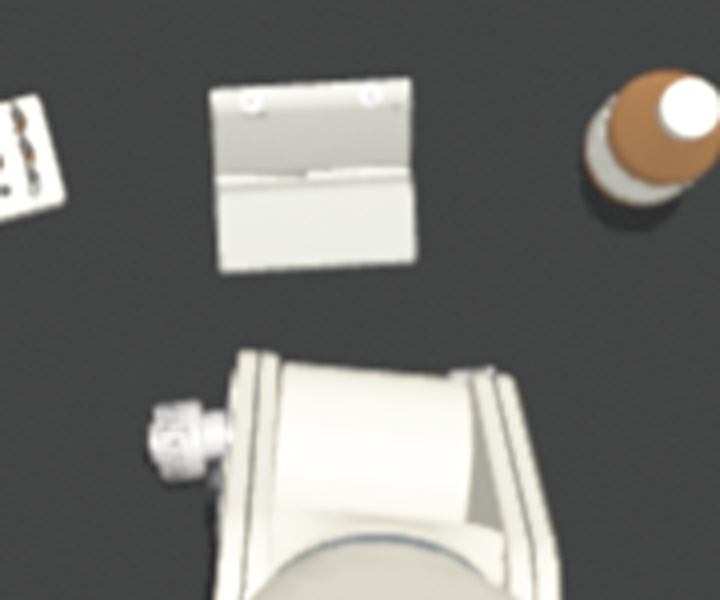

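View pics/ss_1265.png

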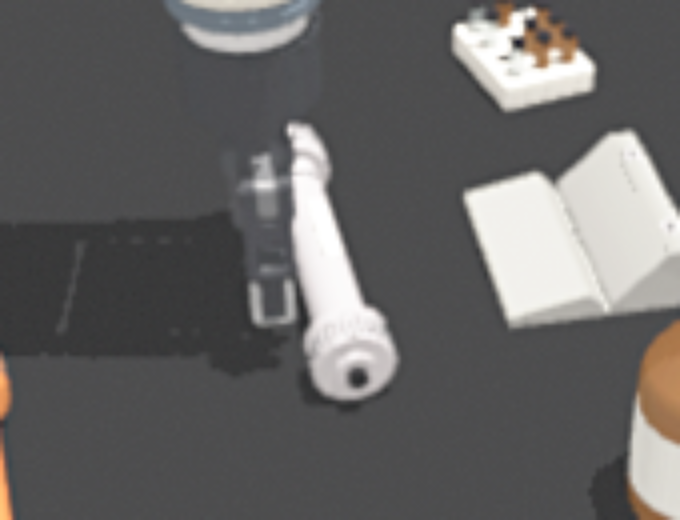

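```bash
python3 -m pendant '[{"travel":[0.01,0,0],"turn":[0,0,0],"fingers":1},{"travel":[0.02,0,0],"turn":[0,0,0],"fingers":1},{"travel":[0.03,0,0],"turn":[0,0,0],"fingers":1},{"travel":[0.042,0,0],"turn":[0,0,0],"fingers":1},{"travel":[0.054,0,0],"turn":[0,0,0],"fingers":1},{"travel":[0.066,0,0],"turn":[0,0,0],"fingers":1},{"travel":[0.08,0,0],"turn":[0,0,0],"fingers":1},{"travel":[0.094,0,0],"turn":[0,0,0],"fingers":1},{"travel":[0.108,0,0],"turn":[0,0,0],"fingers":1},{"travel":[0.122,0,0],"turn":[0,0,0],"fingers":1},{"travel":[0.136,0,0],"turn":[0,0,0],"fingers":1},{"travel":[0.15,0,0],"turn":[0,0,0],"fingers":1},{"travel":[0.164,0,0],"turn":[0,0,0],"fingers":1},{"travel":[0.178,0,0],"turn":[0,0,0],"fingers":1},{"travel":[0.19,0,0],"turn":[0,0,0],"fingers":1},{"travel":[0.2,0,0],"turn":[0,0,0],"fingers":1},{"travel":[0.2,0,0],"turn":[0,0,0],"fingers":1}]'; python3 top.py; python3 - <<'E'
from h import *
cv2.imwrite('pics/w10.png',get_image('wrist')[:,:,::-1])
E
```

```text
time: 14.88
ee_pos: [0.5171, -0.0417, -0.0099]
orientation: [0.0, 1.0, 0.013, 0.0]
ft_force: [-1.0, 0.0, -0.4]
opening: 0.0858
pics/tt_1487.png [ 0.51714499 -0.04165129 -0.00985857] [-1.04825185  0.02665231 -0.39795389]
```

View pics/ss_1487.png

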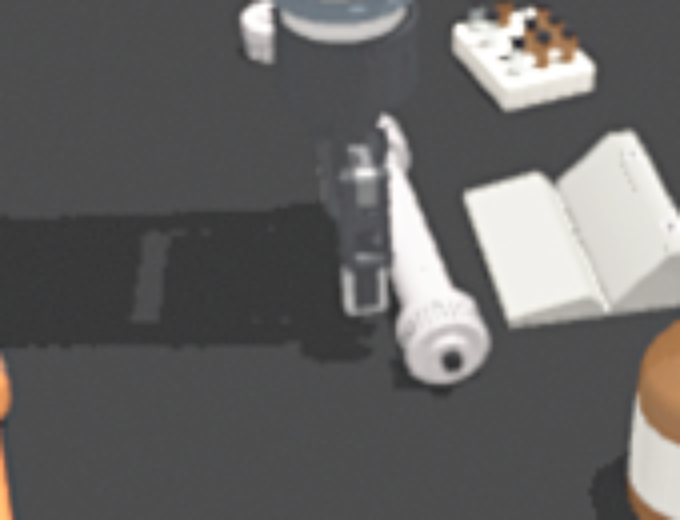

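View pics/w10.png

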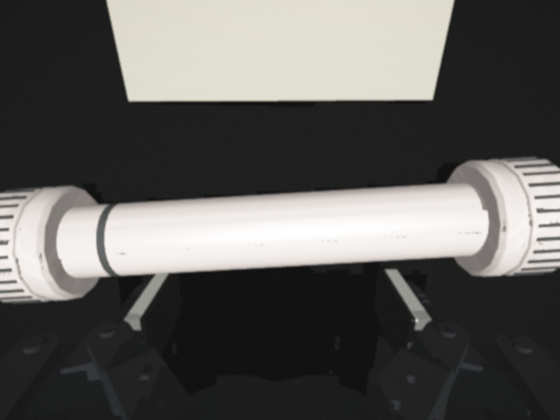

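View pics/tt_1487.png

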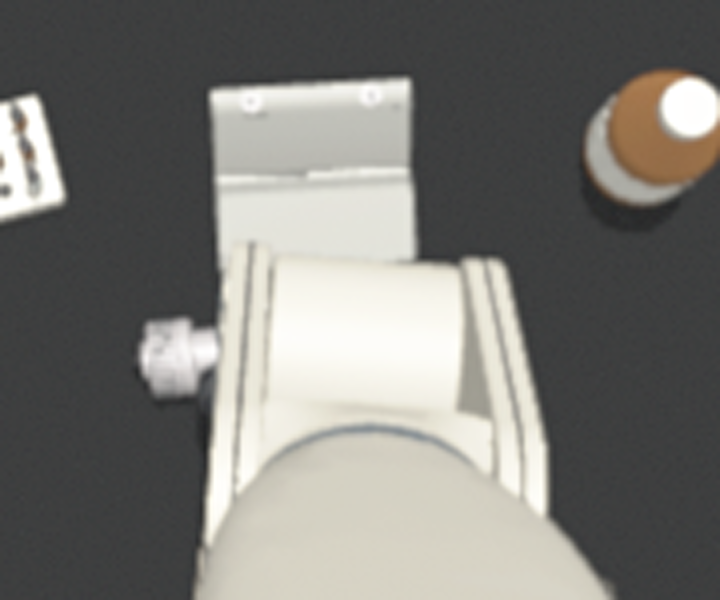

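```bash
python3 - <<'E'
from h import *
for z in (0,.01,.02):print(z,proj('side',[.5171,-.0987,z]).round(1))
L=onz('top',(256.2,239.5),.022);print(L, 'mid', L[:2]-.111*np.array([-.08,.997]))
cr=np.array([.652,-.039]);m=L[:2]-.111*np.array([-.08,.997]);print((m-cr)@[-.0244,1],(m-cr)@[1,.0244])
# wrist: tool points of column end rays
E
```

```text
0 [271.4 255. ]
0.01 [271.2 251.6]
0.02 [271.1 248. ]
[0.5392845  0.06492606 0.022     ] mid [ 0.5481645  -0.04574094]
-0.004207356710265759 -0.10399997751850953
```

```bash
python3 -m pendant '[{"travel":[0.012,0,0],"turn":[0,0,0],"fingers":1},{"travel":[0.026,0,0],"turn":[0,0,0],"fingers":1},{"travel":[0.04,0,0],"turn":[0,0,0],"fingers":1},{"travel":[0.054,0,0],"turn":[0,0,0],"fingers":1},{"travel":[0.068,0,0],"turn":[0,0,0],"fingers":1},{"travel":[0.082,0,0],"turn":[0,0,0],"fingers":1},{"travel":[0.096,0,0],"turn":[0,0,0],"fingers":1},{"travel":[0.11,0,0],"turn":[0,0,0],"fingers":1},{"travel":[0.124,0,0],"turn":[0,0,0],"fingers":1},{"travel":[0.138,0,0],"turn":[0,0,0],"fingers":1},{"travel":[0.152,0,0],"turn":[0,0,0],"fingers":1},{"travel":[0.166,0,0],"turn":[0,0,0],"fingers":1},{"travel":[0.18,0,0],"turn":[0,0,0],"fingers":1},{"travel":[0.194,0,0],"turn":[0,0,0],"fingers":1},{"travel":[0.208,0,0],"turn":[0,0,0],"fingers":1},{"travel":[0.22,0,0],"turn":[0,0,0],"fingers":1},{"travel":[0.22,0,0],"turn":[0,0,0],"fingers":1}]'; python3 top.py; python3 - <<'E'
from h import *
cv2.imwrite('pics/w11.png',get_image('wrist')[:,:,::-1])
E
```

```text
time: 17.15
ee_pos: [0.5721, -0.0402, -0.0099]
orientation: [0.0, 1.0, 0.013, 0.0]
ft_force: [0.3, -0.1, -0.4]
opening: 0.0853
pics/tt_1714.png [ 0.57211243 -0.04020327 -0.00989407] [ 0.26300266 -0.12876419 -0.36897927]
```

View pics/w11.png

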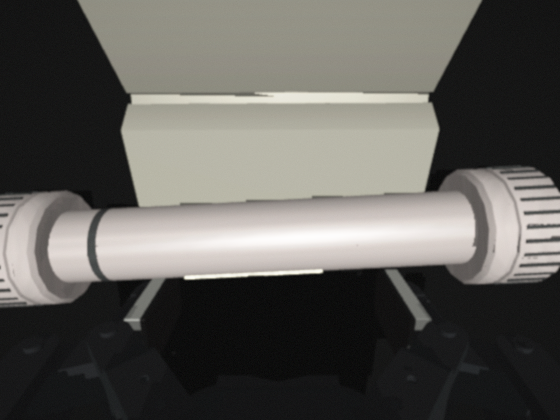

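Wrist view: the column, centre col 262, sits about 8 mm to the +y side of the block, centre col 283. I correct by pushing the right cap's inner face sideways with the right finger.

```bash
python3 -m pendant '[{"travel":[0.008,0.012,0],"turn":[0,0,0],"fingers":1},{"travel":[0.016,0.024,0],"turn":[0,0,0],"fingers":1},{"travel":[0.024,0.032,0],"turn":[0,0,0],"fingers":1},{"travel":[0.024,0.04,0],"turn":[0,0,0],"fingers":1},{"travel":[0.024,0.048,0],"turn":[0,0,0],"fingers":1},{"travel":[0.024,0.056,0],"turn":[0,0,0],"fingers":1},{"travel":[0.024,0.064,0],"turn":[0,0,0],"fingers":1},{"travel":[0.024,0.064,0],"turn":[0,0,0],"fingers":1}]'; python3 - <<'E'
from h import *
cv2.imwrite('pics/w12.png',get_image('wrist')[:,:,::-1])
E
```

```text
time: 18.3
ee_pos: [0.5782, -0.0562, -0.0099]
orientation: [0.0, 1.0, 0.013, -0.0]
ft_force: [-1.7, -0.0, 0.6]
opening: 0.0854
```

View pics/w12.png

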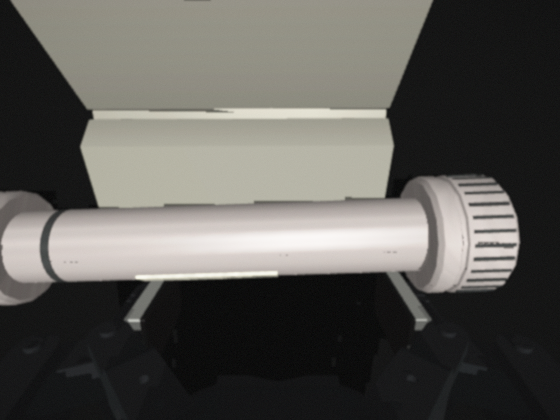

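```bash
python3 -m pendant '[{"travel":[0,0.01,0],"turn":[0,0,0],"fingers":1},{"travel":[0,0.018,0],"turn":[0,0,0],"fingers":1},{"travel":[0,0.026,0],"turn":[0,0,0],"fingers":1},{"travel":[0,0.034,0],"turn":[0,0,0],"fingers":1},{"travel":[0,0.042,0],"turn":[0,0,0],"fingers":1},{"travel":[0,0.042,0],"turn":[0,0,0],"fingers":1}]'; python3 - <<'E'
from h import *
cv2.imwrite('pics/w13.png',get_image('wrist')[:,:,::-1])
E
```

```text
time: 19.1
ee_pos: [0.5785, -0.0668, -0.0099]
orientation: [0.0, 1.0, 0.013, -0.0]
ft_force: [-2.1, -0.0, 0.0]
opening: 0.085
```

View pics/w13.png

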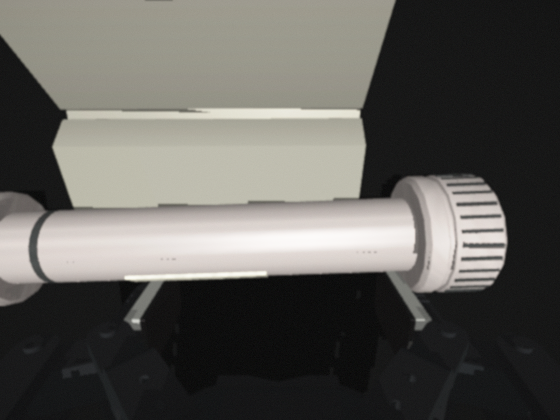

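```bash
python3 -m pendant '[{"travel":[0,0.008,0],"turn":[0,0,0],"fingers":1},{"travel":[0,0.016,0],"turn":[0,0,0],"fingers":1},{"travel":[0,0.022,0],"turn":[0,0,0],"fingers":1},{"travel":[0,0.022,0],"turn":[0,0,0],"fingers":1},{"travel":[0,0,0],"turn":[0,0,0],"fingers":1},{"travel":[0,-0.03,0],"turn":[0,0,0],"fingers":1},{"travel":[0,-0.06,0],"turn":[0,0,0],"fingers":1},{"travel":[0,-0.09,0],"turn":[0,0,0],"fingers":1},{"travel":[0,-0.1,0],"turn":[0,0,0],"fingers":1},{"travel":[0,-0.1,0],"turn":[0,0,0],"fingers":1}]'; python3 - <<'E'
from h import *
cv2.imwrite('pics/w14.png',get_image('wrist')[:,:,::-1])
E
python3 top.py
```

```text
time: 20.4
ee_pos: [0.5779, -0.0411, -0.0099]
orientation: [-0.0, 1.0, 0.013, 0.0]
ft_force: [-2.1, 1.1, -0.0]
opening: 0.0857
pics/tt_2045.png [ 0.577898   -0.04132105 -0.00985536] [-2.22967202  0.2003092  -0.26510017]
```

View pics/w14.png

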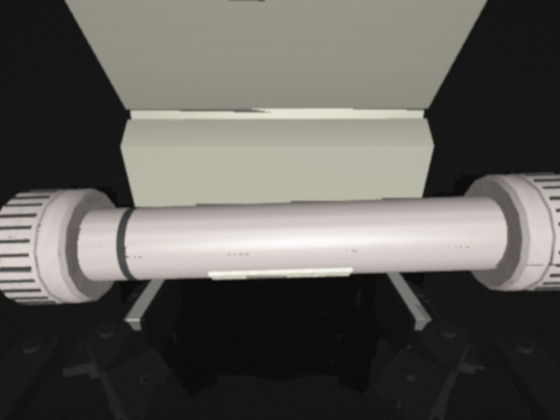

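```bash
python3 -m pendant '[{"travel":[0.01,0,0],"turn":[0,0,0],"fingers":1},{"travel":[0.02,0,0],"turn":[0,0,0],"fingers":1},{"travel":[0.03,0,0],"turn":[0,0,0],"fingers":1},{"travel":[0.04,0,0],"turn":[0,0,0],"fingers":1},{"travel":[0.05,0,0],"turn":[0,0,0],"fingers":1},{"travel":[0.06,0,0],"turn":[0,0,0],"fingers":1},{"travel":[0.07,0,0],"turn":[0,0,0],"fingers":1},{"travel":[0.08,0,0],"turn":[0,0,0],"fingers":1},{"travel":[0.09,0,0],"turn":[0,0,0],"fingers":1},{"travel":[0.1,0,0],"turn":[0,0,0],"fingers":1},{"travel":[0.1,0,0],"turn":[0,0,0],"fingers":1}]'; python3 - <<'E'
from h import *
cv2.imwrite('pics/w15.png',get_image('wrist')[:,:,::-1])
E
python3 top.py
```

```text
time: 21.92
ee_pos: [0.6036, -0.0409, -0.0098]
orientation: [0.0, 1.0, 0.013, 0.001]
ft_force: [-2.2, 0.1, 0.7]
opening: 0.0854
pics/tt_2197.png [ 0.60361309 -0.04087419 -0.00977178] [-1.35513154 -1.23690841 -0.35459665]
```

View pics/w15.png

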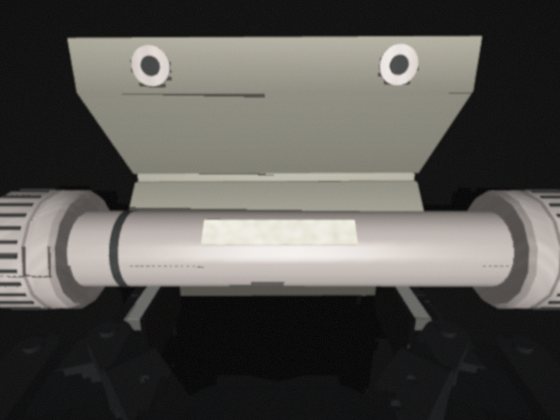

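```bash
python3 -m pendant '[{"travel":[0.008,0,0],"turn":[0,0,0],"fingers":1},{"travel":[0.016,0,0],"turn":[0,0,0],"fingers":1},{"travel":[0.024,0,0],"turn":[0,0,0],"fingers":1},{"travel":[0.032,0,0],"turn":[0,0,0],"fingers":1},{"travel":[0.04,0,0],"turn":[0,0,0],"fingers":1},{"travel":[0.048,0,0],"turn":[0,0,0],"fingers":1},{"travel":[0.056,0,0],"turn":[0,0,0],"fingers":1},{"travel":[0.062,0,0],"turn":[0,0,0],"fingers":1},{"travel":[0.062,0,0],"turn":[0,0,0],"fingers":1}]'; python3 - <<'E'
from h import *
cv2.imwrite('pics/w16.png',get_image('wrist')[:,:,::-1])
E
python3 top.py
```

```text
time: 23.2
ee_pos: [0.6187, -0.0405, -0.0098]
orientation: [0.0, 1.0, 0.013, 0.0]
ft_force: [0.5, -0.2, 0.4]
opening: 0.0854
pics/tt_2325.png [ 0.61854736 -0.04045722 -0.00987643] [ 0.3461126  -0.41315888 -0.5017519 ]
```

View pics/w16.png

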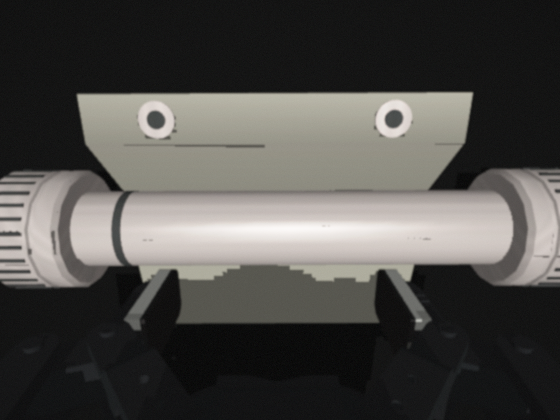

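```bash
python3 -m pendant '[{"travel":[-0.04,0,0],"turn":[0,0,0],"fingers":1},{"travel":[-0.12,0,0],"turn":[0,0,0],"fingers":1},{"travel":[-0.3,0,-0.1],"turn":[0,0,0],"fingers":1},{"travel":[-0.45,0,-0.25],"turn":[0,0,0],"fingers":1},{"travel":[-0.6,0,-0.45],"turn":[0,0,0],"fingers":1},{"travel":[-0.7,0.2,-0.65],"turn":[0,0,0],"fingers":1},{"travel":[-0.7,0.42,-0.8],"turn":[0,0,0],"fingers":1},{"travel":[-0.7,0.65,-0.8],"turn":[0,0,0],"fingers":1},{"travel":[-0.7,0.9,-0.8],"turn":[0,0,0],"fingers":1},{"travel":[-0.7,1,-0.8],"turn":[0,0,0],"fingers":1},{"travel":[-0.7,1,-0.8],"turn":[0,0,0],"fingers":1}]'; python3 top.py;python3 -m pendant '[{"travel":[0,0,0],"turn":[0,0,0],"fingers":1},{"travel":[0,0,0],"turn":[0,0,0],"fingers":1},{"travel":[0,0,0],"turn":[0,0,0],"fingers":1},{"travel":[0,0,0],"turn":[0,0,0],"fingers":1}]'; python3 top.py
```

```text
time: 24.72
ee_pos: [0.4492, -0.2968, 0.1899]
orientation: [0.0, 1.0, 0.012, 0.0]
ft_force: [-0.5, 0.7, -0.4]
opening: 0.0853
pics/tt_2472.png [ 0.44922253 -0.29683954  0.18991848] [-0.47888473  0.68684757 -0.37587443]
time: 25.32
ee_pos: [0.4501, -0.2947, 0.1902]
orientation: [0.0, 1.0, 0.013, 0.0]
ft_force: [0.8, -0.0, -0.1]
opening: 0.0855
pics/tt_2532.png [ 0.45012004 -0.29470117  0.19015175] [ 0.77013216 -0.03895268 -0.12296489]
```

View pics/tt_2532.png

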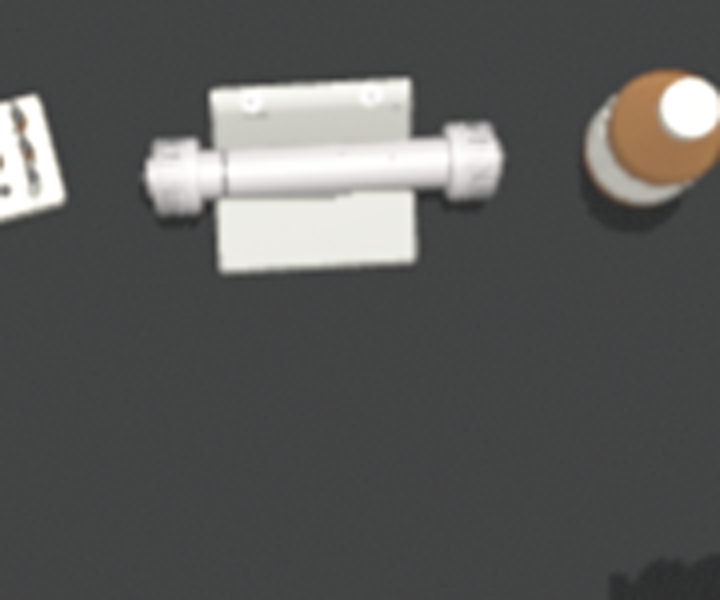

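View pics/ss_2532.png

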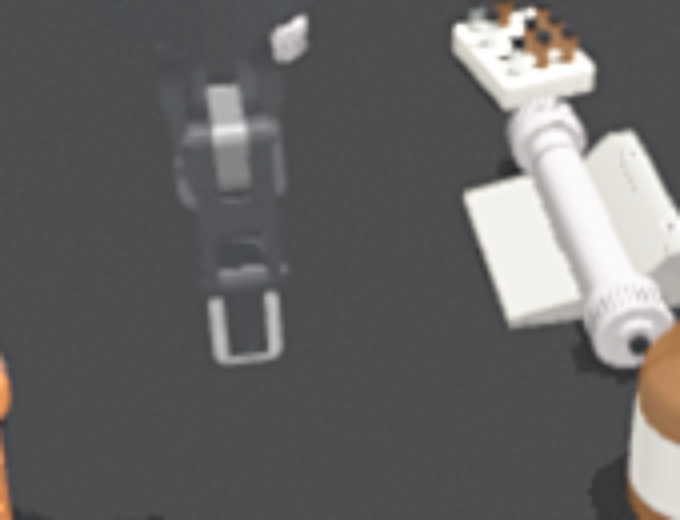

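```bash
python3 - <<'E'
import cv2,numpy as np
a=cv2.imread('pics/tt_2472.png').astype(int);b=cv2.imread('pics/tt_2532.png').astype(int);d=np.abs(a-b).max(2)
print('change over column', (d[60:260,140:520]>40).sum())
E
python3 - <<'E'
from h import *
im=get_image('top')[:,:,::-1];cv2.imwrite('pics/fin.png',im);cv2.imwrite('pics/fins.png',get_image('side')[:,:,::-1])
E
```

```text
change over column 0
```

View pics/fin.png

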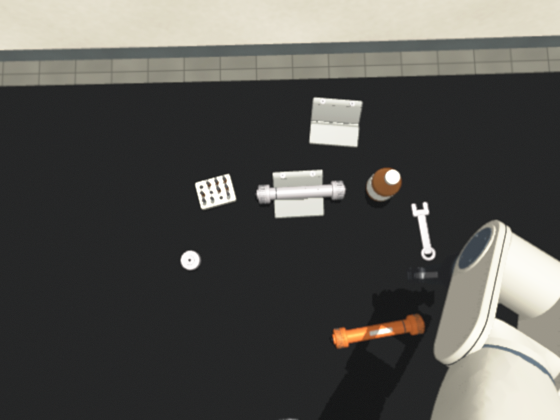

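```bash
python3 - <<'E'
from h import *
print(proj('top',[.652,-.039,.0245]),proj('top',[.652,-.044,.0245]),proj('top',[.641,-.044,.030]))
# end hole in side: crop (640,345)/4
p=np.array([640,345])/4+[180,170];q=[220+148/4,150+177/4];r=[220+503/4,150+159/4]
for z in (.0245,.030):
  a=onz('top',q,z);b=onz('top',r,z);print(z,(a+b)/2,np.linalg.norm(a-b), np.degrees(np.arctan2(-(a-b)[0],(a-b)[1])), 'side end',onz('side',p,z))
E
```

```text
[298.16469981 191.941079  ] [300.22906513 191.89027594] [300.48795612 195.98563907]
0.0245 [ 0.65165189 -0.04670499  0.0245    ] 0.2151519484707538 1.5148683894454846 side end [ 0.65458621 -0.15358587  0.0245    ]
0.03 [ 0.650669   -0.04637818  0.03      ] 0.21406001392881646 1.514868389445486 side end [ 0.65252317 -0.15951839  0.03      ]
```

The column is seated at (0.652,-0.046), with yaw 1.5° against the cradle's 1.4°. It is about 6 mm off centre lengthways, inside the 16 mm allowed, and it isn't moving. The hand is clear, so I hand in.

```bash
python3 -c "
from plant import *
print(get_obs()['time'],job_done())"
```

```text
the job is handed in; nothing more can be done
25.525 None
```

The steel column is lying still in the V of the left-hand light grey cradle, and I handed the job in at 25.5 s. I nudged it lengthways from its right end and rolled it to the ramp with two open fingertips. There it had drifted about 8 mm too far left, so I pushed it back against its right cap's inner face. Then I rolled it up over the lip until it dropped in.

**Last checks**
- **Position:** the top view puts its middle at (0.652, -0.046), yaw 1.5° against the cradle's 1.4°. It is 5–7 mm off centre lengthways, inside the 16 mm allowed.
- **Rest:** one cap hangs past each end of the block, and two pictures 0.6 s apart showed no change over the column.
- **Bystanders:** the bottle, rack, wrench and spare cap look unmoved by eye in the top view; I did not measure them. The hand ended clear of everything.

**What disagreed**
- **Fingertip length:** the pictures showed the tips about 10 mm behind the TCP when shut and 25–30 mm behind when open, not the stated 19 mm ahead of it. I set the working heights by pictures and force.
- **Contact while lowering:** beside the column's right end I hit about 21 N. I first took it for the bench, but the pictures suggest a finger knuckle may have pressed on the end cap. It stayed under the 40 N limit, and I found no lasting effect on the column's pose.
- **Lengthways position:** the top and wrist views differed by a few millimetres while I was rolling it.

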